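Flip the square key and nip up the press's clamp bolt

TASK

The clamp bolt of the small roller press has been spun down with the L-shaped key's long arm in its socket and is now too stiff to turn that way. Draw the key out, flip it and push its short arm well into the socket, with the long arm standing out level to the right as you face the bolt; then let go and push down near the end of the long arm with the closed fingertips, not gripping it, until the bolt comes up against its stop, and finish with a firm push of about 15 N held there for a moment, never pushing harder than 25 N. Leave the key seated in the bolt, and do not upset the things standing around.

Things in the scene. Friction and masses are not known exactly. Their poses are not given: they have to be found in the camera images.
- square_key: L-shaped dark steel key of square bar, 14 x 14 mm, 0.3 kg. Origin where the two arm axes meet (mid-thickness); long arm along its +x, 140 mm to the tip, short arm along +y, 70 mm; z is square to the plane of the L. The bend is rounded within 14 mm of the origin. Held from above it hangs about 1 mm low. Mass centre about 45 mm along the long arm, 12 mm along the short
- long_tip (a point): centre of the end face of the long arm; axes as square_key. At the start it is some 26 mm deep in the socket: the key sticks out towards the robot, sagging some 4 degrees, its short arm pointing left as one faces the bolt, z up. A quarter turn clockwise seen from above brings the short arm towards the bolt and the long arm to the right
- short_tip (a point): centre of the end face of the short arm; axes as square_key. Both arms taper to 11 x 11 mm over the last 2.5 mm
- press: small grey roller press fixed to the counter: base 80 x 310 x 14 mm; at its right a split clamp block 60 (x) x 56 x 172 mm high holding the roller's shaft, then a dark roller and a bearing block to the left. Origin on the counter under the middle of the clamp block; x points away from the robot along the bolt, y left along the roller, z up
- socket (a point): centre of the mouth of the square socket in the bolt's 25 mm square head, 20 mm out of the block's front. Axes as press, not turning with the bolt: x points into the socket. It is 15 x 15 mm, 28 mm deep, the mouth flared to 20 mm over 2.5 mm; at bolt angle 0 its sides are level and upright. Turning play of the key about 5 degrees, some 6 more under 15 N at the stop
- clamp_screw (a joint): turn of the clamp bolt about the socket's x, rad; within 0.05 of 0 at the start, growing as it tightens (clockwise as one faces the bolt: a long arm that points right goes down). It resists with a steady 0.8 N m (plus 0.6 N m per rad/s) and stays where it is left; a hard stop ends it at 0.36
- spray_can: spray can with green cap, 66 mm across, 200 mm tall, stands right of the press; origin under its middle; bystander
- yellow_jar: paint jar with white lid, yellow paint, 67 mm across, 61 mm tall, in front of the roller; origin under its middle; bystander
- yellow_tube: paint tube with a yellow band lying flat, 34 x 122 x 25 mm, in front at the right; origin under its middle; bystander

How it is judged:
By the outcome, as a careful person would: the job done as asked, in the order asked, and still so for the second after the job is handed in, with the robot touching nothing.
It also fails if it takes over 64 s, if anything falls off the work surface, if the arm or the gripper's body presses on something with over 40 N, if the wrist force passes 120 N, or if a joint passes its speed limit or range.

ROBOT

A 7-joint arm with a two-finger parallel gripper is mounted at the origin on a cart in front of the work surface, level with it; the furniture and walls round the work are solid. World frame = base frame: x ahead of the robot, y to its left, z up, the work surface at z = 0. Lengths are in m, angles in rad, forces in N, time in s.
With the tool pointing down it reaches from about 0.4 to 0.875 m from the base axis. Payload 19.3 kg.
Tool frame: the origin (TCP) lies at the very end of the fingers, on their centre line; the grasp point (between the pads) lies 19 mm behind it; z points along the fingers, y is the line along which they close (so a half turn about z gives the same grasp; the last joint's range is limited). The gripper opens to 85 mm and grips with 20 to 120 N. Pads are 22 mm wide; open, the fingers measure 114 mm over their backs; the gripper's body (76 mm by 85 mm) begins 54 mm behind the grasp point. The pads swing forward as they close: fully open they stand 13 mm farther back than shut.
Start: joints at [1.16, 0.521, -0.036, 1.599, 0.021, 1.021, -0.113], TCP at [0.209, -0.589, 0.193] pointing down, gripper open.
Joint ranges: [-2.91, 2.91], [-0.3, 2.13], [-1.5, 1.42], [0.17, 2.43], [-1.26, 4.41], [0.16, 1.93], [-2.52, 2.52]. Speed limits (rad/s): [1.89, 1.89, 2.39, 2.39, 3.01, 3.01, 3.01].

INTERFACE

Orientations are given as [roll, pitch, yaw] about the fixed x, y, z axes, in that order (R = Rz(yaw) Ry(pitch) Rx(roll)).
In Python, from workcell import bot gives the robot as it stands.
- The arm moves only by the shell command python3 -m crank 'ROWS' [FORCE]. ROWS is a JSON object of lists of equal length, an entry for each row: "travel": the shift along the world's x, y, z in cm, a list of three; "turn": the turn, a rotation vector about the world's x, y, z in degrees, a list of three; "gripper": the closure, from 0 (fully open) to 1 (shut). A call has exactly 5 rows; each row is the pose to reach, as a shift and turn from the pose commanded when the call began; what a row does not reach only later rows make up. A row lasts 1/10 s, in which the tool goes at most 50 mm and 8.59 degrees, less where a joint would pass 70% of its speed; a pose out of reach is approached as far as the arm can. A call with a gripper value outside its range is refused whole. The fingers move at their own pace and stop on an object; FORCE is the grip in N (left out, the last holds). Time passes only in rows, so rows that repeat a pose let the fingers close, or fill a call up. It gives the time, the measured TCP pose, the force, the opening and the grip force at its end, in the units of the state.
- bot.observe(): the state, without advancing time (a new reading comes with each control period).
- bot.grab_frame(name): name is "side" or "top"; returns a dict with "pixels" (480x640x3 uint8, red, green, blue), "fx", "fy", "cx", "cy" (pixels), "extrinsics" (4x4, takes a point from world to camera coordinates). Camera axes: x right, y down, z forward; pixel columns grow to the right and rows downward; lengths in m; the calibration is good to about 2 mm. A picture is of the moment at which its call begins. There is no depth.
- bot.job_done(): hands the job in; it is judged then, once.
The state is a dict: "clock": time; "qpos": joint angles; "qd": joint speeds; "joint_efforts": joint torques, N m; "position": TCP position; "tool_rot": TCP orientation; "force": force on the tool from outside, world axes, zero at the start; "moment": the same for the moment, N m; "grip_width": finger opening in m; "finger_force": force on a finger pad.
Only numpy, scipy, OpenCV 4.12 (cv2) and the standard library are available. Lean on these libraries where they do the work, as an engineer would, in place of code of your own. Each camera call takes 0.05 s, during which the arm holds its last target. There are 200 camera calls.

## Working session

There is one attempt and no reset: what is moved stays moved. The work goes in short steps, Python scripts to look and compute and a shell command to move; the robot and the scene stay as the last step left them, time stands still between calls to the robot, and variables do not carry over. Pictures are saved under pics/ and viewed, at most 10 in all, crops included, and the job is handed in when it is done.

```bash
ls; mkdir -p pics
python3 - <<'E'
from workcell import bot
import cv2,numpy as np
s=bot.observe();print(s)
for n in("side","top"):
    f=bot.grab_frame(n);cv2.imwrite(f"pics/{n}0.png",f["pixels"][:,:,::-1]);print(n,f["fx"],f["fy"],f["cx"],f["cy"]);print(np.round(f["extrinsics"],4).tolist())
E
```

```text
pics
{'clock': 0.0, 'qpos': array([ 1.15981188,  0.52202854, -0.03629096,  1.59998951,  0.0211708 ,
        1.0211373 , -0.11278695]), 'qd': array([ 1.18804813e-04,  1.20216491e-04,  2.53458049e-03, -2.72255459e-04,
       -7.17753545e-04,  2.79647531e-04,  2.58667102e-05]), 'joint_efforts': array([-3.11078315e-03, -9.27106977e+01,  1.97826102e+00, -3.69938529e+01,
        1.76790822e-02,  8.20021058e-03,  2.59024750e-05]), 'position': array([ 0.20871039, -0.58870904,  0.19232375]), 'tool_rot': array([-3.14041655e+00,  7.87372668e-05,  3.40740377e-01]), 'force': array([ 0.34964233, -0.60926988, -0.88830736]), 'moment': array([ 0.01307682, -0.02169454, -0.01423642]), 'finger_force': 0.0, 'grip_width': 0.08550069974286693}
side 550.6411643948627 550.6411643948627 316.6224444685312 243.00730293760478
[[-0.9586, -0.2841, 0.019, 0.5175], [-0.1536, 0.4595, -0.8748, 0.1243], [0.2398, -0.8415, -0.4841, 0.9103], [0.0, 0.0, 0.0, 1.0]]
top 547.234246696098 547.234246696098 326.75348727734456 246.44556463894392
[[-0.0079, -0.9998, 0.018, 0.1111], [-0.9949, 0.006, -0.1006, 0.5214], [0.1005, -0.0187, -0.9948, 1.2173], [0.0, 0.0, 0.0, 1.0]]
```

View pics/side0.png

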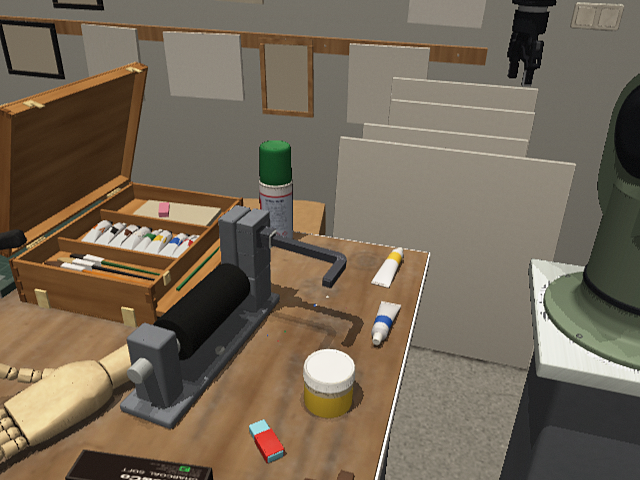

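View pics/top0.png

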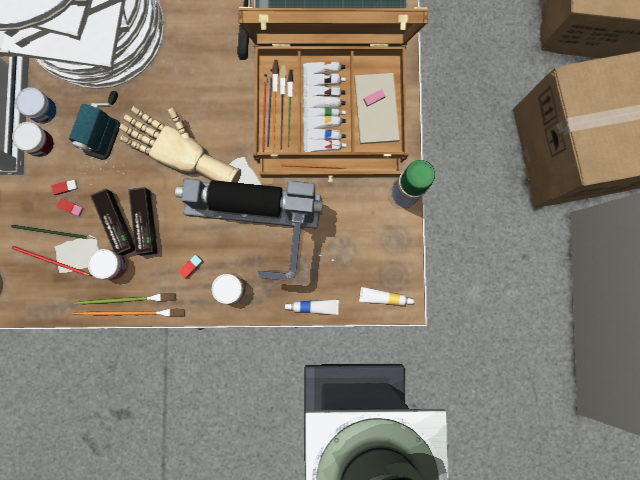

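Side view: the key runs from the bolt (270,235) to its bend (343,258), with the short-arm tip at (328,283). Top view: bolt at about (300,222), bend (294,276), short tip (262,276), can (415,185), jar (228,290), yellow tube (386,297).

Run:
```python
import cv2,numpy as np
a=cv2.imread('pics/side0.png')[195:295,215:365];b=cv2.imread('pics/top0.png')[170:295,250:350]
a=cv2.resize(a,None,fx=3,fy=3,interpolation=cv2.INTER_CUBIC);b=cv2.resize(b,None,fx=3.2,fy=3.2,interpolation=cv2.INTER_CUBIC)
c=np.zeros((400,770,3),np.uint8);c[:300,:450]=a;c[:400,450:]=b;cv2.imwrite('pics/c0.png',c)
```

```text
(no output)
```

View pics/c0.png

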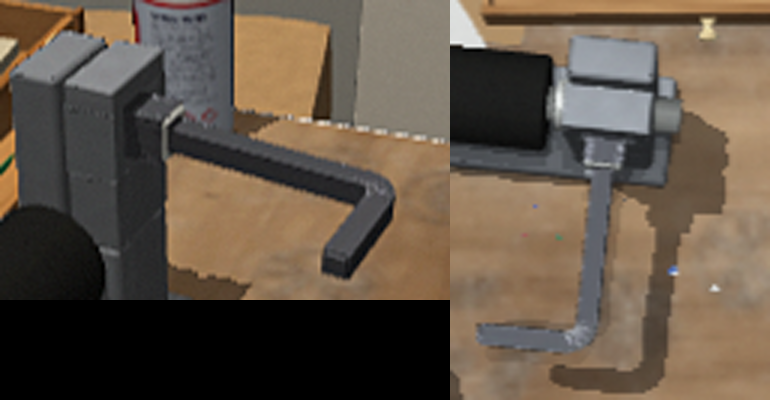

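```bash
cat > h.py <<'E'
import numpy as np,cv2
K={'side':(550.641,316.622,243.007),'top':(547.234,326.753,246.446)}
E={'side':np.array([[-0.9586,-0.2841,0.019,0.5175],[-0.1536,0.4595,-0.8748,0.1243],[0.2398,-0.8415,-0.4841,0.9103]]),
'top':np.array([[-0.0079,-0.9998,0.018,0.1111],[-0.9949,0.006,-0.1006,0.5214],[0.1005,-0.0187,-0.9948,1.2173]])}
def P(n): f,cx,cy=K[n];return np.array([[f,0,cx],[0,f,cy],[0,0,1]])@E[n]
def tri(a,b):
    X=cv2.triangulatePoints(P('side'),P('top'),np.array(a,float).reshape(2,1),np.array(b,float).reshape(2,1))[:,0]
    X=X[:3]/X[3]; r=[np.round(proj(n,X)-q,1) for n,q in(('side',a),('top',b))]; return X,r
def proj(n,X): p=P(n)@np.append(X,1);return p[:2]/p[2]
def plane(n,uv,z):
    f,cx,cy=K[n];R,t=E[n][:,:3],E[n][:,3];d=R.T@np.array([(uv[0]-cx)/f,(uv[1]-cy)/f,1]);C=-R.T@t
    return C+d*(z-C[2])/d[2]
sc=lambda u,v:(215+(u+.5)/3-.5,195+(v+.5)/3-.5)
tc=lambda u,v:(250+(u-450+.5)/3.2-.5,170+(v+.5)/3.2-.5)
E
python3 - <<'E'
from h import *
def show(n,a,b):
    X,r=tri(a,b);print(n,np.round(X,4),*r)
for n in K: print(n,np.round(-E[n][:,:3].T@E[n][:,3],3))
show('tip topmid',sc(337,260),tc(478,334.5))
show('rim TL',sc(164,112),tc(584,166))
show('rim TR',sc(183,105),tc(622,166))
show('block topcorner TL',sc(121,88),tc(567,87))
show('block frontTR',sc(163,47),tc(655,130))
# intersections of edges in top view / side
def X(p,q,r,s):
    l=np.cross(np.cross([*p,1],[*q,1]),np.cross([*r,1],[*s,1]));return l[:2]/l[2]
so=X((183,122),(372,176),(392,200),(352,262)); to=X((610,172),(603,320),(480,345.5),(565,351))
show('outer corner',sc(*so),tc(*to))
si=X((323,258),(360,200),(183,134),(340,186)); ti=X((588,172),(580,320),(480,325),(565,331))
show('inner corner',sc(*si),tc(*ti));print(so,to,si,ti)
for n,p in(('can',(402,204)),('jar',(228,290)),('ytube',(386,297)),('btube',(313,307))):
    print(n,np.round(plane('top',p,.06 if n=='jar' else .015),3))
print(np.round(plane('top',(417,175),.2),3))
# masks
im={n:cv2.imread(f'pics/{n}0.png') for n in K}
for n in K:
  hsv=cv2.cvtColor(im[n],cv2.COLOR_BGR2HSV)
  w={'side':(slice(225,295),slice(262,352)),'top':(slice(222,290),slice(252,312))}[n]
  print(n, [[int(im[n][y,x].max()) if hsv[y,x,1]<70 else 0 for x in range(w[1].start,w[1].stop,3)] for y in range(w[0].start,w[0].stop,16)])
E
```

```text
side [0.297 0.856 0.54 ]
top [0.397 0.131 1.261]
tip topmid [0.4542 0.2503 0.1347] [-0.3 -0. ] [0.  0.2]
rim TL [0.5612 0.1815 0.1574] [0.7 0.1] [-0.1 -0.5]
rim TR [0.5613 0.1573 0.1494] [0. 0.] [-0. -0.]
block topcorner TL [0.596  0.1874 0.1707] [-8.7 -1.6] [1.9 6.2]
block frontTR [0.5806 0.1357 0.1694] [-0.4 -0.1] [0.1 0.3]
outer corner [0.4424 0.1714 0.1323] [0.2 0. ] [-0.  -0.1]
inner corner [0.457  0.1857 0.1322] [0.7 0.1] [-0.1 -0.5]
[401.96108949 184.56031128] [601.42231644 353.35673812] [363.88449683 193.91078876] [579.35064935 332.01298701]
can [ 0.621 -0.068  0.015]
jar [0.424 0.324 0.06 ]
ytube [ 0.407 -0.026  0.015]
btube [0.386 0.139 0.015]
[ 0.646 -0.069  0.2  ]
side [[41, 41, 35, 113, 119, 107, 99, 89, 97, 90, 0, 0, 0, 0, 0, 0, 0, 0, 0, 0, 0, 0, 103, 103, 138, 135, 137, 137, 137, 136], [43, 41, 40, 29, 36, 36, 39, 65, 86, 79, 79, 80, 80, 0, 0, 0, 0, 0, 0, 0, 0, 0, 0, 0, 0, 0, 0, 0, 0, 0], [39, 43, 42, 0, 0, 0, 0, 0, 0, 0, 0, 0, 0, 0, 0, 0, 0, 39, 35, 37, 42, 39, 40, 39, 39, 106, 121, 92, 0, 0], [43, 42, 43, 0, 0, 0, 0, 0, 0, 0, 0, 0, 0, 0, 0, 0, 0, 0, 0, 0, 0, 0, 84, 81, 84, 36, 24, 0, 0, 0], [45, 45, 42, 0, 0, 0, 0, 0, 0, 0, 0, 0, 0, 0, 0, 0, 0, 0, 0, 0, 0, 0, 0, 0, 0, 0, 0, 0, 0, 0]]
top [[57, 47, 47, 57, 70, 80, 87, 95, 101, 103, 106, 92, 90, 89, 70, 84, 101, 80, 52, 53], [0, 0, 0, 0, 0, 0, 0, 0, 0, 0, 0, 0, 0, 0, 106, 107, 0, 0, 0, 0], [0, 0, 0, 0, 0, 0, 0, 0, 0, 0, 0, 0, 0, 113, 107, 76, 0, 0, 0, 0], [0, 0, 0, 0, 0, 0, 0, 0, 0, 0, 0, 0, 0, 124, 108, 108, 0, 137, 149, 141], [0, 0, 0, 0, 0, 131, 135, 128, 0, 0, 0, 0, 0, 0, 0, 0, 0, 0, 0, 0]]
```

Run:
```python
from h import *
im=cv2.imread('pics/top0.png');sat=cv2.cvtColor(im,cv2.COLOR_BGR2HSV)[:,:,1].astype(float)
def cross(p,lo,hi,up): # subpixel crossing of sat at 65 
    for i in range(lo,hi):
        a,b=p[i],p[i+1]
        if (a<65<=b) if up else (a>=65>b): return i+(65-a)/(b-a)
    return np.nan
def fit(pts):
    pts=np.array([p for p in pts if not np.isnan(p).any()],np.float32)
    l=cv2.fitLine(pts,cv2.DIST_HUBER,0,.01,.01).ravel();return l
pts=[(x,cross(sat[:,x],205,235,True)) for x in range(195,285,3)]
l=fit(pts);A=plane('top',l[2:]-60*l[:2],.014);B=plane('top',l[2:]+60*l[:2],.014);d=A-B;d*=np.sign(d[1])
print('press yaw from base edge',np.degrees(np.arctan2(-d[0],d[1])),A,B,[round(float(p[1]),1) for p in pts[::6]])
z=.137
R=[(cross(sat[y],297,312,True),y) for y in range(232,264)];L=[(cross(sat[y],280,300,False),y) for y in range(232,264)]
M=[((a[0]+b[0])/2,a[1]) for a,b in zip(R,L)]
print('widths',[round(a[0]-b[0],1) for a,b in zip(R,L)][::5])
l=fit(M)
if l[1]>0:l[:2]*=-1
A=plane('top',l[2:]-12/abs(l[1])*l[:2],.1345);B=plane('top',l[2:]+14/abs(l[1])*l[:2],.138);print('key yaw',A,B,np.degrees(np.arctan2(*(B-A)[[1,0]])))
S=[(x,(cross(sat[:,x],262,277,False)+cross(sat[:,x],272,285,True))/2) for x in range(261,284)]
l=fit(S);C=plane('top',l[2:]-10*l[:2],.132);D=plane('top',l[2:]+10*l[:2],.132);d=C-D;d*=np.sign(d[1]);print('short',C,D,np.degrees(np.arctan2(-d[0],d[1])))
for n,a,b in(('key R at mouth',(186,123),(609,180)),('R near bend',(360,172),(603,320)),):
    X,r=tri(sc(*a),tc(*b));print(n,np.round(X,4),*r)
# side: z of the top right edge using known vertical plane: intersect rays with plane y
def yplane(n,uv,y):
    f,cx,cy=K[n];R,t=E[n][:,:3],E[n][:,3];d=R.T@np.array([(uv[0]-cx)/f,(uv[1]-cy)/f,1]);c=-R.T@t;return c+d*(y-c[1])/d[1]
print('rim left edge top,bot',yplane('side',sc(164,110),.1815),yplane('side',sc(164,160),.1815))
print('rim top right',yplane('side',sc(183,105),.157))
```

```text
press yaw from base edge -6.514412818038429 [0.59978799 0.44669583 0.014     ] [0.56857034 0.17331347 0.014     ] [215.8, 217.7, 219.8, 221.8, 223.8]
widths [np.float64(7.7), np.float64(7.4), np.float64(7.5), np.float64(7.4), np.float64(7.9), np.float64(7.5), np.float64(8.4)]
key yaw [0.48323681 0.1779435  0.1345    ] [0.53679808 0.17266599 0.138     ] -5.627312324496527
short [0.45514683 0.2433963  0.132     ] [0.45016577 0.20252248 0.132     ] -6.948048002960533
key R at mouth [0.5547 0.1663 0.1444] [1.2 0.2] [-0.2 -0.8]
R near bend [0.4638 0.1703 0.1349] [0.3 0. ] [-0.  -0.2]
rim left edge top,bot [0.56227787 0.1815     0.15851632] [0.56296146 0.1815     0.13003016]
rim top right [0.56150141 0.157      0.14929503]
```

Measured: socket mouth about (0.562, 0.170, 0.138), key axis yaw about -6°, key corner about (0.449, 0.178, 0.126). The lengths come out right (114 mm exposed, 70 mm short arm). Moving above the key.

```bash
python3 -m crank '{"travel":[[14,17,11],[14,17,11],[14,17,11],[14,17,11],[14,17,11]],"turn":[[0,0,38.5],[0,0,38.5],[0,0,38.5],[0,0,38.5],[0,0,38.5]],"gripper":[0,0,0,0,0]}'
python3 -m crank '{"travel":[[12,19,0],[12,19,0],[12,19,0],[12,19,0],[12,19,0]],"turn":[[0,0,38.5],[0,0,38.5],[0,0,38.5],[0,0,38.5],[0,0,38.5]],"gripper":[0,0,0,0,0]}'
python3 -m crank '{"travel":[[5,23,0],[5,23,0],[5,23,0],[5,23,0],[5,23,0]],"turn":[[0,0,38.5],[0,0,38.5],[0,0,38.5],[0,0,38.5],[0,0,38.5]],"gripper":[0,0,0,0,0]}'
python3 -m crank '{"travel":[[-1,17.5,-5],[-1,17.5,-5],[-1,17.5,-5],[-1,17.5,-5],[-1,17.5,-5]],"turn":[[0,0,38.5],[0,0,38.5],[0,0,38.5],[0,0,38.5],[0,0,38.5]],"gripper":[0,0,0,0,0]}'
python3 -c "
from workcell import bot
s=bot.observe();print(s['qpos'],s['tool_rot'],s['position'])"
```

```text
clock: 0.6
position: [0.3499, -0.4172, 0.3039]
tool_rot: [3.142, 0.0, 1.019]
force: [0.7, -0.7, -0.3]
grip_width: 0.086
finger_force: 0.0
clock: 1.1
position: [0.4706, -0.225, 0.303]
tool_rot: [3.141, -0.001, 1.695]
force: [0.7, -0.6, 0.6]
grip_width: 0.0852
finger_force: 0.0
clock: 1.6
position: [0.519, 0.0039, 0.3029]
tool_rot: [3.141, -0.0, 2.364]
force: [0.1, -1.2, -0.5]
grip_width: 0.0856
finger_force: 0.0
clock: 2.1
position: [0.5073, 0.1801, 0.2517]
tool_rot: [3.14, -0.002, 3.04]
force: [0.1, 0.5, -0.6]
grip_width: 0.0856
finger_force: 0.0
[ 0.19815542  0.43754143 -0.88333797  1.72382283  0.36325953  1.15558176
  0.68030434] [ 3.14033037e+00 -2.29258152e-03  3.03981356e+00] [0.50732699 0.18008853 0.25168892]
```

```bash
python3 -m crank '{"travel":[[0,0,-4],[0.1,-0.1,-8],[0.1,-0.1,-9],[0.1,-0.1,-9],[0.1,-0.1,-9]],"turn":[[-0.4,-4,0],[-0.4,-4,0],[-0.4,-4,0],[-0.4,-4,0],[-0.4,-4,0]],"gripper":[0,0,0,0,0]}'
python3 -m crank '{"travel":[[0,0,-1],[0,0,-2],[0,0,-3],[0,0,-4],[0,0,-5]],"turn":[[0,0,0],[0,0,0],[0,0,0],[0,0,0],[0,0,0]],"gripper":[0,0,0,0,0]}'
python3 - <<'E'
from workcell import bot
import cv2,numpy as np
a=bot.grab_frame("side")["pixels"][190:310,200:370,::-1];b=bot.grab_frame("top")["pixels"][170:295,245:350,::-1]
c=np.zeros((400,790,3),np.uint8);a=cv2.resize(a,(450,318));b=cv2.resize(b,(336,400));c[:318,:450]=a;c[:,454:]=b;cv2.imwrite('pics/c1.png',c);print(bot.observe()['position'],bot.observe()['tool_rot'])
E
```

```text
clock: 2.6
position: [0.5107, 0.1753, 0.1642]
tool_rot: [3.14, 0.071, 3.028]
force: [-0.2, 0.7, 0.1]
grip_width: 0.0856
finger_force: 0.0
clock: 3.1
position: [0.5098, 0.1749, 0.1119]
tool_rot: [3.141, 0.07, 3.029]
force: [0.0, 0.8, 0.0]
grip_width: 0.0852
finger_force: 0.0
[0.50916717 0.17470544 0.11141335] [3.1414557  0.06827951 3.02884585]
```

View pics/c1.png

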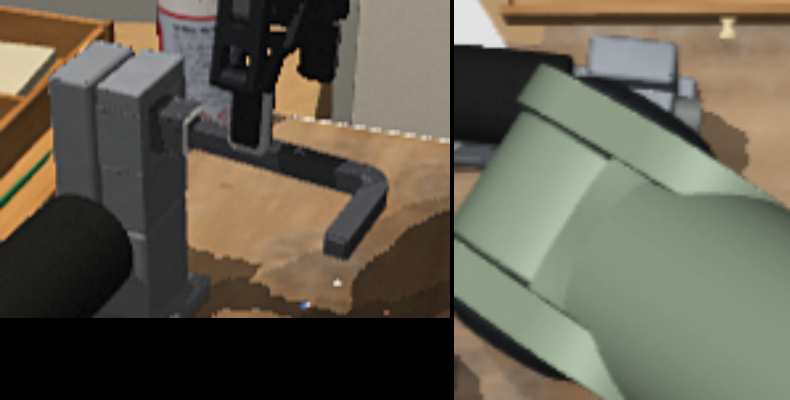

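The side view shows the near finger straddling the long arm at crop (250,125), midway between bolt and bend. The top view is blocked by the arm. Closing.

```bash
python3 -m crank '{"travel":[[0,0,0],[0,0,0],[0,0,0],[0,0,0],[0,0,0]],"turn":[[0,0,0],[0,0,0],[0,0,0],[0,0,0],[0,0,0]],"gripper":[0.4,0.6,0.75,0.9,1]}' 90
python3 -m crank '{"travel":[[0,0,0],[0,0,0],[0,0,0],[0,0,0],[0,0,0]],"turn":[[0,0,0],[0,0,0],[0,0,0],[0,0,0],[0,0,0]],"gripper":[1,1,1,1,1]}' 90
python3 -c "
from workcell import bot
s=bot.observe();print(s['force'],s['moment'],s['tool_rot'],s['position'])"
```

```text
clock: 3.7
position: [0.51, 0.1749, 0.1131]
tool_rot: [3.141, 0.07, 3.028]
force: [-0.5, 0.5, -0.9]
grip_width: 0.0125
finger_force: 0.0
clock: 4.2
position: [0.5099, 0.1749, 0.1129]
tool_rot: [3.141, 0.07, 3.029]
force: [-0.0, 0.3, 0.3]
grip_width: -0.0002
finger_force: 0.0
[-0.01766206  0.32780518  0.283353  ] [ 0.04056167  0.0561075  -0.0386912 ] [3.14068587 0.07016942 3.02856644] [0.50987733 0.17492729 0.1128879 ]
```

Run:
```python
from workcell import bot
import cv2,numpy as np
from h import *
a=bot.grab_frame("side")["pixels"][180:300,210:370,::-1].copy()
c=cv2.resize(a,None,fx=5,fy=5,interpolation=cv2.INTER_CUBIC);s=bot.observe()
print(proj('side',s['position']),s['position'])
cv2.imwrite('pics/c2.png',c)
```

```text
[304.15345256 261.31295958] [0.50986517 0.17493287 0.11288231]
```

View pics/c2.png

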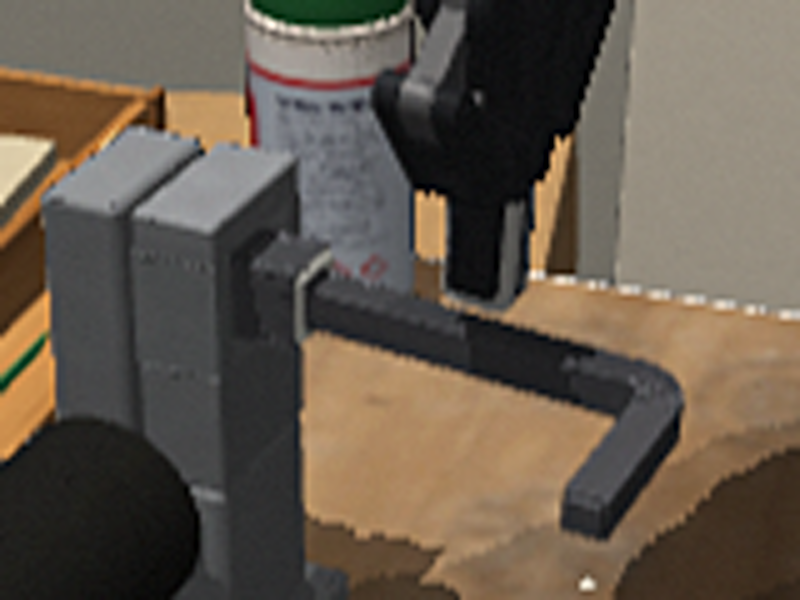

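The fingers closed on air: their tip shows at crop (485,303), i.e. px (307,241), just above the key's top. The state's TCP projects to (304,261), so one of the two is about 25 mm out in height. Checking against the start image before going lower.

Run:
```python
from h import *
print('start TCP proj',proj('side',[.2087,-.5887,.1924]),proj('top',[.2087,-.5887,.1924]))
im=cv2.imread('pics/side0.png');g=im[60:100,490:560].max(2)
ys,xs=np.where(g<60);print('dark bottom',[(int(x)+490,int(ys[xs==x].max())+60) for x in range(10,62,4) if (xs==x).any()])
for z in(.12,.13,.14,.15): print(z,proj('side',[.5099,.1749,z]))
X=np.array([.5099,.1749,.1129]);
```

```text
start TCP proj [513.96804694 102.9518343 ] [689.63119433 396.91401794]
dark bottom [(508, 76), (512, 77), (516, 76), (524, 84), (528, 84), (532, 78), (536, 68), (540, 64)]
0.12 [304.17607104 257.23049379]
0.13 [304.23002005 251.45740316]
0.14 [304.28460791 245.61594954]
0.15 [304.33984603 239.70491139]
```

```bash
python3 -m crank '{"travel":[[0,0,0],[0,0,0],[0,0,0],[0,0,0],[0,0,0]],"turn":[[0,0,0],[0,0,0],[0,0,0],[0,0,0],[0,0,0]],"gripper":[0,0,0,0,0]}' 20
python3 -m crank '{"travel":[[0,0,0],[0,0,0],[0,0,-1],[0,0,-2],[0,0,-3]],"turn":[[0,0,0],[0,0,0],[0,0,0],[0,0,0],[0,0,0]],"gripper":[0,0,0,0,0]}' 20
python3 - <<'E'
from workcell import bot
import cv2,numpy as np
a=bot.grab_frame("side")["pixels"][190:300,220:360,::-1].copy()
cv2.imwrite('pics/c3.png',cv2.resize(a,None,fx=5,fy=5,interpolation=cv2.INTER_CUBIC))
E
```

```text
clock: 4.75
position: [0.5099, 0.1749, 0.1129]
tool_rot: [3.141, 0.07, 3.029]
force: [0.4, 0.7, 1.0]
grip_width: 0.0721
finger_force: 0.0
clock: 5.25
position: [0.5096, 0.1748, 0.0817]
tool_rot: [3.141, 0.07, 3.029]
force: [0.3, 0.6, 0.2]
grip_width: 0.0853
finger_force: 0.0
```

View pics/c3.png

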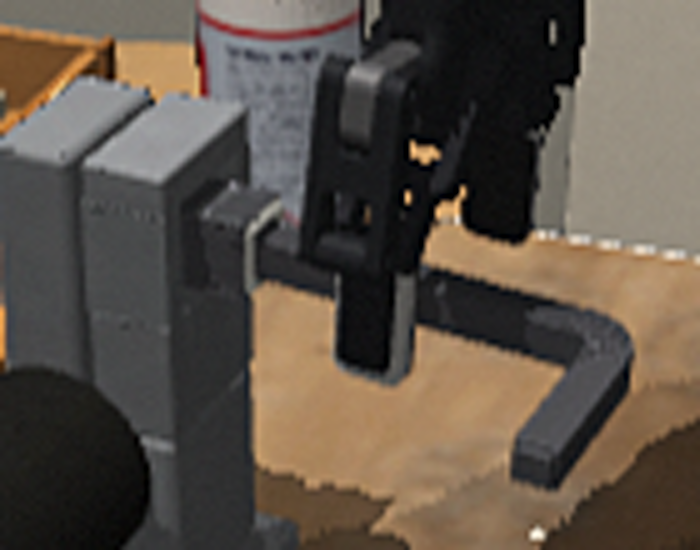

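The near finger now straddles the key, with its tip at crop (375,380) and the far tip at (500,240). Their midpoint is just below the key, so the reported height is about 33 mm low. Going down 3 mm more and closing gently.

```bash
python3 -m crank '{"travel":[[0,0,-0.3],[0,0,-0.3],[0,0,-0.3],[0,0,-0.3],[0,0,-0.3]],"turn":[[0,0,0],[0,0,0],[0,0,0],[0,0,0],[0,0,0]],"gripper":[0.4,0.6,0.75,0.9,1]}' 20
python3 -m crank '{"travel":[[0,0,0],[0,0,0],[0,0,0],[0,0,0],[0,0,0]],"turn":[[0,0,0],[0,0,0],[0,0,0],[0,0,0],[0,0,0]],"gripper":[1,1,1,1,1]}' 20
python3 -c "
from workcell import bot
s=bot.observe();print(s['force'],s['moment'],s['tool_rot'],s['position'])"
```

```text
clock: 5.8
position: [0.5101, 0.1751, 0.0802]
tool_rot: [3.14, 0.071, 3.029]
force: [-2.1, 2.4, 0.8]
grip_width: 0.0138
finger_force: 22.0
clock: 6.3
position: [0.51, 0.1752, 0.08]
tool_rot: [3.14, 0.07, 3.029]
force: [2.0, 4.2, 1.4]
grip_width: 0.0139
finger_force: 21.4
[2.04423737 4.21182968 1.39441554] [ 0.66556115 -0.25994741  0.30355191] [3.14028006 0.07048325 3.02870282] [0.51002957 0.17518428 0.08000599]
```

Key held (13.9 mm). Firming the grip and leveling the key about the socket mouth.

```bash
python3 -m crank '{"travel":[[0,0,0],[0,0,0],[0,0,0],[0,0,0],[0,0,0]],"turn":[[0,0,0],[0,0,0],[0,0,0],[0,0,0],[0,0,0]],"gripper":[1,1,1,1,1]}' 90
python3 -m crank '{"travel":[[-0.1,0,0.1],[-0.2,0,0.2],[-0.3,0,0.3],[-0.35,0,0.36],[-0.35,0,0.36]],"turn":[[0.1,1,0],[0.2,2,0],[0.3,3,0],[0.4,4,0],[0.4,4,0]],"gripper":[1,1,1,1,1]}' 90
python3 - <<'E'
from workcell import bot
import cv2,numpy as np
a=bot.grab_frame("side")["pixels"][190:300,220:360,::-1].copy()
cv2.imwrite('pics/c4.png',cv2.resize(a,None,fx=5,fy=5,interpolation=cv2.INTER_CUBIC))
s=bot.observe();print(s['force'],s['moment'],s['tool_rot'],s['position'])
E
```

```text
clock: 6.8
position: [0.5101, 0.1754, 0.0801]
tool_rot: [3.14, 0.071, 3.029]
force: [1.9, 5.8, 2.8]
grip_width: 0.0121
finger_force: 87.7
clock: 7.3
position: [0.5062, 0.1756, 0.0836]
tool_rot: [3.141, -0.001, 3.029]
force: [-2.4, 6.7, 4.5]
grip_width: 0.0119
finger_force: 88.3
[-2.20514526  6.33047725  3.64619422] [ 1.26120561 -0.1599213   0.34653009] [ 3.14066008e+00 -6.53223888e-04  3.02876533e+00] [0.50621044 0.17559783 0.08358288]
```

```bash
python3 -m crank '{"travel":[[0,0.05,0.05],[0,0.05,0.05],[0,0.05,0.05],[0,0.05,0.05],[0,0.05,0.05]],"turn":[[0,0,0],[0,0,0],[0,0,0],[0,0,0],[0,0,0]],"gripper":[1,1,1,1,1]}' 90
python3 -c "
from workcell import bot
s=bot.observe();print(s['force'],s['moment'],s['tool_rot'],s['position'])"
python3 -m crank '{"travel":[[0,0.05,0.05],[0,0.05,0.05],[0,0.05,0.05],[0,0.05,0.05],[0,0.05,0.05]],"turn":[[0,0,0],[0,0,0],[0,0,0],[0,0,0],[0,0,0]],"gripper":[1,1,1,1,1]}' 90
python3 -c "
from workcell import bot
s=bot.observe();print(s['force'],s['moment'],s['tool_rot'],s['position'])"
```

```text
clock: 7.85
position: [0.5063, 0.1757, 0.084]
tool_rot: [3.141, -0.0, 3.029]
force: [-0.4, 5.2, 0.8]
grip_width: 0.0122
finger_force: 87.8
[-0.36879043  5.17964162  0.83258859] [ 1.13671068 -0.23324474  0.30354377] [ 3.14129621e+00 -1.58454054e-04  3.02884943e+00] [0.50625444 0.1757069  0.08400019]
clock: 8.35
position: [0.5063, 0.1758, 0.0844]
tool_rot: [-3.141, -0.0, 3.029]
force: [0.9, 3.6, -1.3]
grip_width: 0.0126
finger_force: 87.6
[ 0.86168322  3.56792311 -1.32398412] [ 0.83594086 -0.16186363  0.23624686] [-3.14139892e+00 -2.77773251e-04  3.02851984e+00] [0.50625494 0.17584531 0.08439467]
```

View pics/c4.png

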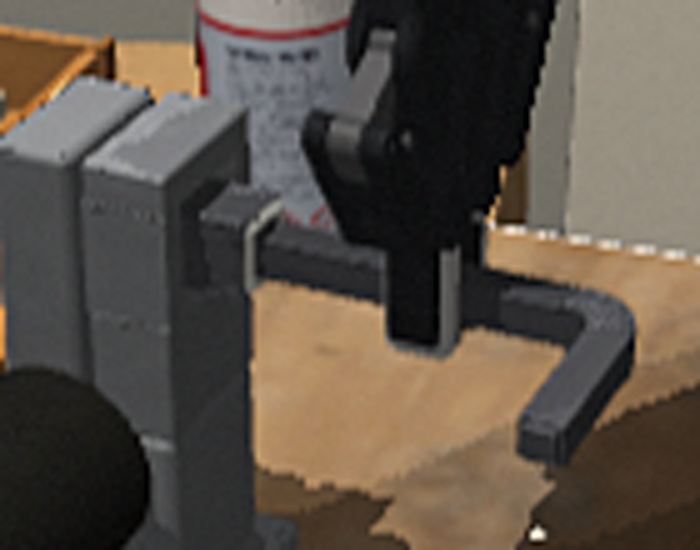

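The key looks level: bend at crop (610,310), finger at (420,300). Forces show it is nearly centred in the socket. TCP reference is about (0.506, 0.1759, 0.0846), and its axis line passes through the mouth where the camera saw it. Drawing it out along the bolt axis.

```bash
python3 -m crank '{"travel":[[0,0.08,0.03],[0,0.08,0.03],[-0.4,0.13,0.03],[-0.8,0.17,0.03],[-1.2,0.22,0.03]],"turn":[[0,0,0],[0,0,0],[0,0,0],[0,0,0],[0,0,0]],"gripper":[1,1,1,1,1]}' 90
python3 -c "
from workcell import bot
s=bot.observe();print(s['force'],s['moment'],s['tool_rot'],s['position'])"
python3 -m crank '{"travel":[[-0.6,0.07,0],[-1.2,0.14,0],[-2,0.23,0],[-2.8,0.32,0],[-3.6,0.41,0]],"turn":[[0,0,0],[0,0,0],[0,0,0],[0,0,0],[0,0,0]],"gripper":[1,1,1,1,1]}' 90
python3 -m crank '{"travel":[[-1,0.1,0],[-2,0.2,0],[-2,0.2,0],[-2,0.2,0],[-2,0.2,0]],"turn":[[0,0,0],[0,0,0],[0,0,0],[0,0,0],[0,0,0]],"gripper":[1,1,1,1,1]}' 90
python3 -c "
from workcell import bot
s=bot.observe();print(s['force'],s['moment'],s['tool_rot'],s['position'],s['qpos'])"
```

```text
clock: 8.85
position: [0.4938, 0.178, 0.0847]
tool_rot: [-3.141, -0.0, 3.028]
force: [-0.2, -0.6, -1.8]
grip_width: 0.0123
finger_force: 87.7
[-0.20506215 -0.5968378  -1.8097016 ] [0.02317619 0.02382952 0.02103756] [-3.14115478e+00 -3.24177576e-04  3.02843141e+00] [0.4937654  0.17795069 0.08470991]
clock: 9.35
position: [0.4576, 0.1823, 0.0848]
tool_rot: [-3.142, -0.0, 3.029]
force: [-0.0, -0.4, -2.2]
grip_width: 0.0121
finger_force: 87.7
clock: 9.85
position: [0.4388, 0.1842, 0.0848]
tool_rot: [3.141, 0.0, 3.028]
force: [-0.7, -0.5, -2.6]
grip_width: 0.0123
finger_force: 87.7
[-0.73014367 -0.54215223 -2.55414306] [-0.02897614 -0.02976214 -0.00885813] [3.14147200e+00 2.49041708e-04 3.02826674e+00] [0.43875388 0.18423995 0.08483183] [ 0.0705713   0.55641472 -0.78158754  2.05164063  0.57100672  0.75937557
  0.39190282]
```

```bash
python3 -m crank '{"travel":[[0,-1,0],[0,-2,0],[0,-2,0],[0,-2,0],[0,-2,0]],"turn":[[0,0,-6],[0,0,-12],[0,0,-18],[0,0,-24],[0,0,-30]],"gripper":[1,1,1,1,1]}' 90
python3 -m crank '{"travel":[[0.4,-0.4,0],[0.8,-0.8,0],[1.2,-1.2,0],[1.6,-1.6,0],[2,-2,0]],"turn":[[0,0,-6],[0,0,-12],[0,0,-18],[0,0,-24],[0,0,-30]],"gripper":[1,1,1,1,1]}' 90
python3 -m crank '{"travel":[[0,-0.5,0],[0.2,-1,0],[0.4,-1.5,0],[0.6,-2,0],[0.7,-2.1,0]],"turn":[[0,0,-6],[0,0,-12],[0,0,-18],[0,0,-24],[0,0,-30]],"gripper":[1,1,1,1,1]}' 90
python3 - <<'E'
from workcell import bot
import cv2,numpy as np
a=bot.grab_frame("side")["pixels"][:,:,::-1].copy();b=bot.grab_frame("top")["pixels"][:,:,::-1].copy()
cv2.imwrite('pics/side5.png',a);cv2.imwrite('pics/top5.png',b)
c=np.zeros((400,790,3),np.uint8);c[:300,:450]=cv2.resize(a[195:295,215:365],None,fx=3,fy=3,interpolation=cv2.INTER_CUBIC);c[:,470:]=cv2.resize(b[170:295,240:340],None,fx=3.2,fy=3.2,interpolation=cv2.INTER_CUBIC);cv2.imwrite('pics/c5.png',c)
s=bot.observe();print(s['force'],s['moment'],s['tool_rot'],s['position'],s['qpos'])
E
```

```text
clock: 10.35
position: [0.4388, 0.1642, 0.0848]
tool_rot: [3.141, -0.0, 2.5]
force: [1.2, 0.7, -1.9]
grip_width: 0.0122
finger_force: 87.8
clock: 10.85
position: [0.4588, 0.144, 0.0847]
tool_rot: [3.142, -0.0, 1.977]
force: [0.2, -0.1, -2.8]
grip_width: 0.0125
finger_force: 87.8
clock: 11.35
position: [0.4658, 0.1226, 0.0847]
tool_rot: [3.142, 0.0, 1.453]
force: [-0.2, 0.5, -1.9]
grip_width: 0.0127
finger_force: 87.8
[ 0.05977195 -0.69427282 -2.41092295] [0.00778599 0.03936927 0.0025983 ] [3.14138540e+00 7.62680275e-05 1.45541069e+00] [0.46576212 0.12313065 0.08476441] [-0.09025863  0.4800244  -0.3765342   2.05153458  0.28152428  0.65834991
 -0.76782281]
```

View pics/c5.png

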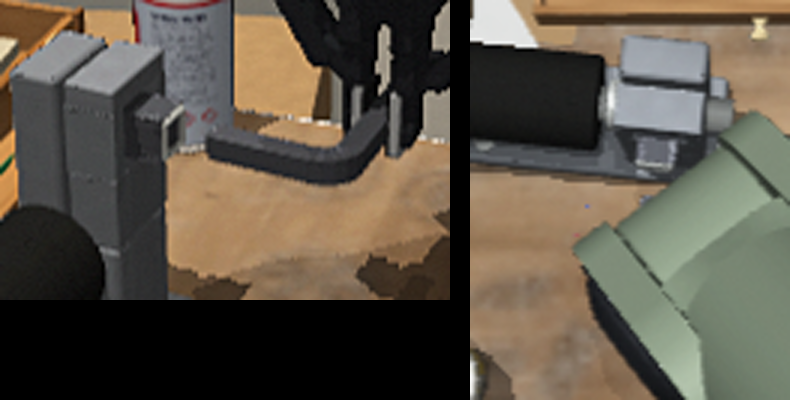

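Side view: the key is flipped and level, short tip at crop (213,140) facing the mouth rim with its centre at about (175,132). The arm hides it from the top camera. Checking lateral alignment by rays.

Run:
```python
from h import *
im=cv2.imread('pics/side5.png')
for n,u,v,z in(('tip TL',208,130,.1425),('tip TR',226,122,.1425),('tip BL',208,156,.1315),('rim TL',164,119,.1495),('rim TR',184,105,.1495),('rim BL',165,160,.1245),('rim BR',184,142,.1245),('bend near top',320,160,.144)):
    print(n,np.round(plane('side',sc(u,v),z),4))
# short-arm top-face edges: print gray values along columns of side image
g=im.max(2)
for x in range(288,318,4): print(x,g[228:262,x].tolist())
for x in(266,268,270,272,274,276,278): print(x,g[226:252,x].tolist())
```

```text
tip TL [0.5448 0.1663 0.1425]
tip TR [0.539  0.1554 0.1425]
tip BL [0.5425 0.1731 0.1315]
rim TL [0.5651 0.1746 0.1495]
rim TR [0.5609 0.1572 0.1495]
rim BL [0.5661 0.1722 0.1245]
rim BR [0.5635 0.1514 0.1245]
bend near top [0.482  0.1806 0.144 ]
288 [104, 102, 103, 104, 103, 103, 102, 106, 103, 96, 91, 91, 102, 80, 39, 45, 45, 46, 48, 42, 49, 145, 190, 184, 182, 183, 184, 182, 182, 185, 181, 178, 174, 175]
292 [53, 57, 83, 96, 80, 84, 84, 83, 85, 90, 95, 89, 93, 101, 79, 41, 46, 48, 47, 44, 42, 52, 152, 199, 191, 183, 183, 183, 182, 182, 179, 180, 176, 177]
296 [197, 195, 199, 180, 122, 93, 97, 97, 97, 84, 77, 98, 96, 95, 98, 77, 40, 47, 46, 48, 46, 40, 47, 147, 191, 181, 181, 178, 175, 179, 180, 180, 177, 176]
300 [197, 199, 202, 206, 164, 95, 97, 99, 102, 103, 99, 90, 96, 96, 96, 99, 79, 38, 45, 43, 47, 44, 43, 49, 140, 183, 181, 177, 174, 175, 178, 181, 181, 181]
304 [194, 199, 201, 206, 173, 110, 103, 103, 155, 197, 194, 178, 120, 75, 75, 76, 83, 67, 43, 46, 45, 44, 44, 40, 75, 152, 177, 166, 167, 167, 172, 172, 173, 176]
308 [196, 193, 193, 195, 211, 184, 158, 187, 185, 182, 18
[... 572 characters left out ...]
 95, 78, 47, 35, 47, 41, 37, 39, 46, 51, 49, 48, 49, 49, 50, 49, 46, 47, 49]
270 [107, 101, 90, 89, 91, 90, 91, 84, 149, 198, 157, 90, 92, 96, 93, 92, 92, 91, 97, 106, 108, 106, 134, 132, 95, 96]
272 [120, 110, 114, 97, 86, 94, 155, 196, 164, 85, 30, 26, 28, 29, 29, 27, 22, 43, 70, 93, 118, 152, 175, 180, 183, 179]
274 [128, 125, 111, 107, 140, 185, 168, 93, 45, 47, 54, 55, 55, 57, 54, 57, 90, 107, 112, 89, 126, 167, 169, 175, 174, 174]
276 [117, 121, 110, 119, 140, 124, 89, 91, 98, 95, 98, 96, 98, 96, 95, 93, 105, 128, 178, 156, 128, 166, 164, 172, 174, 178]
278 [107, 118, 116, 124, 130, 135, 126, 121, 114, 118, 125, 130, 139, 139, 137, 139, 132, 125, 169, 163, 137, 162, 168, 180, 181, 182]
```

Run:
```python
from h import *
ax=lambda p:(p[1]-.1776)+.1135*(p[0]-.4938)
for n,u,v in(('n',292,242.3),('n',300,244.3),('n',308,246.2),('n',316,248.2),('f',304,240.0),('f',308,240.8),('f',312,241.4),('f',316,242.3)):
    p=plane('side',(u,v),.144);print(n,np.round(p,4),'off axis mm',round(1000*ax(p),1))
```

```text
n [0.5281 0.1778 0.144 ] off axis mm 4.1
n [0.515  0.1799 0.144 ] off axis mm 4.7
n [0.5021 0.1816 0.144 ] off axis mm 4.9
n [0.4892 0.1836 0.144 ] off axis mm 5.5
f [0.5134 0.1654 0.144 ] off axis mm -10.0
f [0.507  0.1658 0.144 ] off axis mm -10.3
f [0.5008 0.1657 0.144 ] off axis mm -11.1
f [0.4943 0.1665 0.144 ] off axis mm -11.0
```

Lateral offset is within about 1–2 mm, inside the flared mouth's ±4.5 mm. Inserting in stages.

```bash
python3 -m crank '{"travel":[[0.4,0,0],[0.8,-0.04,0],[1.2,-0.09,0],[1.6,-0.13,0],[1.8,-0.15,0]],"turn":[[0,0,0],[0,0,0],[0,0,0],[0,0,0],[0,0,0]],"gripper":[1,1,1,1,1]}' 90
python3 -m crank '{"travel":[[0.15,-0.02,0],[0.3,-0.03,0],[0.45,-0.05,0],[0.6,-0.07,0],[0.6,-0.07,0]],"turn":[[0,0,0],[0,0,0],[0,0,0],[0,0,0],[0,0,0]],"gripper":[1,1,1,1,1]}' 90
python3 -c "
from workcell import bot
s=bot.observe();print(s['force'],s['moment'],s['tool_rot'],s['position'])"
```

```text
clock: 11.95
position: [0.4838, 0.1217, 0.0847]
tool_rot: [-3.142, -0.0, 1.458]
force: [-0.3, 0.2, -2.2]
grip_width: 0.0118
finger_force: 87.8
clock: 12.45
position: [0.4891, 0.1209, 0.0847]
tool_rot: [-3.141, 0.0, 1.458]
force: [-2.1, -0.6, -2.4]
grip_width: 0.0125
finger_force: 87.8
[-2.14201201 -0.632874   -2.42072207] [-0.15285044  0.38053948  0.05582689] [-3.14099771e+00  3.77438277e-04  1.45786403e+00] [0.48913912 0.12090928 0.08467602]
```

```bash
python3 -m crank '{"travel":[[0.1,-0.01,0],[0.2,-0.02,0],[0.3,-0.03,0],[0.3,-0.03,0],[0.3,-0.03,0]],"turn":[[0,0,0],[0,0,0],[0,0,0],[0,0,0],[0,0,0]],"gripper":[1,1,1,1,1]}' 90
python3 -c "
from workcell import bot
s=bot.observe();print(s['force'],s['moment'],s['tool_rot'],s['position'])"
```

```text
clock: 12.95
position: [0.4902, 0.12, 0.0842]
tool_rot: [-3.138, 0.002, 1.459]
force: [-12.4, -3.9, -0.3]
grip_width: 0.0123
finger_force: 88.5
[-12.3685127   -3.94841625  -0.26649404] [-0.50063245  2.40787366  0.48462429] [-3.13792348e+00  2.19107486e-03  1.45852314e+00] [0.49024424 0.120028   0.08417777]
```

```bash
python3 -m crank '{"travel":[[-0.15,-0.05,0.03],[-0.15,-0.1,0.05],[-0.15,-0.13,0.06],[-0.15,-0.13,0.06],[-0.15,-0.13,0.06]],"turn":[[0,0,0],[0,0,0],[0,0,0],[0,0,0],[0,0,0]],"gripper":[1,1,1,1,1]}' 90
python3 -m crank '{"travel":[[0.1,-0.01,0],[0.2,-0.02,0],[0.25,-0.03,0],[0.25,-0.03,0],[0.25,-0.03,0]],"turn":[[0,0,0],[0,0,0],[0,0,0],[0,0,0],[0,0,0]],"gripper":[1,1,1,1,1]}' 90
python3 -c "
from workcell import bot
s=bot.observe();print(s['force'],s['moment'],s['tool_rot'],s['position'])"
```

```text
clock: 13.45
position: [0.4911, 0.1194, 0.0854]
tool_rot: [3.141, -0.0, 1.458]
force: [-1.8, -0.2, -4.3]
grip_width: 0.0123
finger_force: 87.9
clock: 13.95
position: [0.4935, 0.1192, 0.0854]
tool_rot: [3.141, -0.0, 1.458]
force: [-0.5, 0.3, -4.8]
grip_width: 0.0123
finger_force: 87.8
[-0.54441169  0.32585811 -4.81746684] [-0.19638746  0.24620835  0.00056962] [ 3.14144596e+00 -1.20319866e-04  1.45766815e+00] [0.49349805 0.11918174 0.08539834]
```

```bash
python3 -m crank '{"travel":[[0.15,-0.02,-0.02],[0.3,-0.03,-0.03],[0.45,-0.05,-0.03],[0.6,-0.07,-0.03],[0.6,-0.07,-0.03]],"turn":[[0,0,0],[0,0,0],[0,0,0],[0,0,0],[0,0,0]],"gripper":[1,1,1,1,1]}' 90
python3 -m crank '{"travel":[[0.15,-0.02,0],[0.3,-0.03,0],[0.45,-0.05,0],[0.6,-0.07,0],[0.6,-0.07,0]],"turn":[[0,0,0],[0,0,0],[0,0,0],[0,0,0],[0,0,0]],"gripper":[1,1,1,1,1]}' 90
python3 -c "
from workcell import bot
s=bot.observe();print(s['force'],s['moment'],s['tool_rot'],s['position'])"
```

```text
clock: 14.45
position: [0.4997, 0.1185, 0.0851]
tool_rot: [3.141, -0.0, 1.458]
force: [1.4, 0.4, -3.4]
grip_width: 0.0125
finger_force: 87.9
clock: 14.95
position: [0.5057, 0.1177, 0.0851]
tool_rot: [3.141, -0.0, 1.458]
force: [1.7, 0.4, -4.8]
grip_width: 0.0121
finger_force: 88.0
[ 1.70858372  0.42105077 -4.78179581] [-0.021579    0.01411173  0.01484048] [ 3.14134433e+00 -1.78197600e-04  1.45755164e+00] [0.50569749 0.11774887 0.08509502]
```

```bash
python3 -m crank '{"travel":[[0.15,-0.02,-0.02],[0.3,-0.03,-0.02],[0.45,-0.05,-0.02],[0.55,-0.06,-0.02],[0.55,-0.06,-0.02]],"turn":[[0,0,0],[0,0,0],[0,0,0],[0,0,0],[0,0,0]],"gripper":[1,1,1,1,1]}' 90
python3 -m crank '{"travel":[[0.1,-0.01,0],[0.2,-0.02,0],[0.2,-0.02,0],[0.2,-0.02,0],[0.2,-0.02,0]],"turn":[[0,0,0],[0,0,0],[0,0,0],[0,0,0],[0,0,0]],"gripper":[1,1,1,1,1]}' 90
python3 -c "
from workcell import bot
s=bot.observe();print(s['force'],s['moment'],s['tool_rot'],s['position'])"
```

```text
clock: 15.45
position: [0.5111, 0.1171, 0.0849]
tool_rot: [3.141, -0.0, 1.458]
force: [0.2, -0.1, -2.9]
grip_width: 0.0122
finger_force: 88.1
clock: 15.95
position: [0.5127, 0.1168, 0.0848]
tool_rot: [-3.141, 0.0, 1.458]
force: [-2.6, -0.6, -2.4]
grip_width: 0.0123
finger_force: 88.2
[-2.60664917 -0.64495599 -2.35231008] [-0.18619238  0.65662379  0.03652371] [-3.14122821e+00  2.31128912e-04  1.45778736e+00] [0.51266256 0.11684783 0.08481946]
```

```bash
python3 -m crank '{"travel":[[0.05,0,0],[0.1,-0.01,0],[0.1,-0.01,0],[0.1,-0.01,0],[0.1,-0.01,0]],"turn":[[0,0,0],[0,0,0],[0,0,0],[0,0,0],[0,0,0]],"gripper":[1,1,1,1,1]}' 90
python3 -c "
from workcell import bot
s=bot.observe();print(s['force'],s['moment'],s['tool_rot'],s['position'])"
```

```text
clock: 16.45
position: [0.5129, 0.1165, 0.0846]
tool_rot: [-3.14, 0.001, 1.458]
force: [-7.3, -2.1, -1.2]
grip_width: 0.0123
finger_force: 88.4
[-7.28945043 -2.09955997 -1.23782165] [-0.31627034  1.50072768  0.30225212] [-3.13984874e+00  9.49828422e-04  1.45797010e+00] [0.51289044 0.11651802 0.08461047]
```

The key is bottomed in the socket, about 27 mm deep. Relaxing, releasing and rising, then looking.

```bash
python3 -m crank '{"travel":[[-0.1,0.02,0],[-0.1,0.02,0],[-0.1,0.02,0],[-0.1,0.02,0],[-0.1,0.02,0]],"turn":[[0,0,0],[0,0,0],[0,0,0],[0,0,0],[0,0,0]],"gripper":[1,1,0.5,0.5,0.5]}' 40
python3 -m crank '{"travel":[[0,0,0],[0,0,1],[0,0,3],[0,0,5],[0,0,7]],"turn":[[0,0,0],[0,0,0],[0,0,0],[0,0,0],[0,0,0]],"gripper":[0.5,0.5,0.5,0.5,0.5]}'
python3 -m crank '{"travel":[[-0.7,-2,0],[-0.7,-4,0],[-0.7,-6.7,0],[-0.7,-6.7,0],[-0.7,-6.7,0]],"turn":[[0,0,0],[0,0,0],[0,0,0],[0,0,0],[0,0,0]],"gripper":[1,1,1,1,1]}'
python3 - <<'E'
from workcell import bot
import cv2,numpy as np
a=bot.grab_frame("side")["pixels"][:,:,::-1].copy();b=bot.grab_frame("top")["pixels"][:,:,::-1].copy()
cv2.imwrite('pics/side6.png',a);cv2.imwrite('pics/top6.png',b)
c=np.zeros((400,790,3),np.uint8);c[:360,:450]=cv2.resize(a[165:285,225:375],None,fx=3,fy=3,interpolation=cv2.INTER_CUBIC);c[:,470:]=cv2.resize(b[170:295,260:360],None,fx=3.2,fy=3.2,interpolation=cv2.INTER_CUBIC);cv2.imwrite('pics/c6.png',c)
s=bot.observe();print(s['force'],s['moment'],s['tool_rot'],s['position'],s['qpos'])
E
```

```text
clock: 16.95
position: [0.5134, 0.1172, 0.0851]
tool_rot: [3.141, -0.0, 1.458]
force: [-0.9, 0.4, 0.1]
grip_width: 0.0427
finger_force: 0.0
clock: 17.45
position: [0.5129, 0.1171, 0.1564]
tool_rot: [3.141, -0.0, 1.458]
force: [0.1, 0.2, -0.4]
grip_width: 0.0429
finger_force: 0.0
clock: 17.95
position: [0.5061, 0.0499, 0.1555]
tool_rot: [3.141, -0.0, 1.457]
force: [-0.1, -0.2, -0.2]
grip_width: -0.0002
finger_force: 0.0
[0.14082008 0.0213053  0.34331263] [ 0.00746434 -0.02203348 -0.00455785] [ 3.14114675e+00 -4.70132933e-04  1.45852431e+00] [0.5060031  0.05084957 0.15530849] [ 0.09171494  0.40842683 -0.39849764  1.92740232  0.20720348  0.8448227
 -0.52784873]
```

View pics/c6.png

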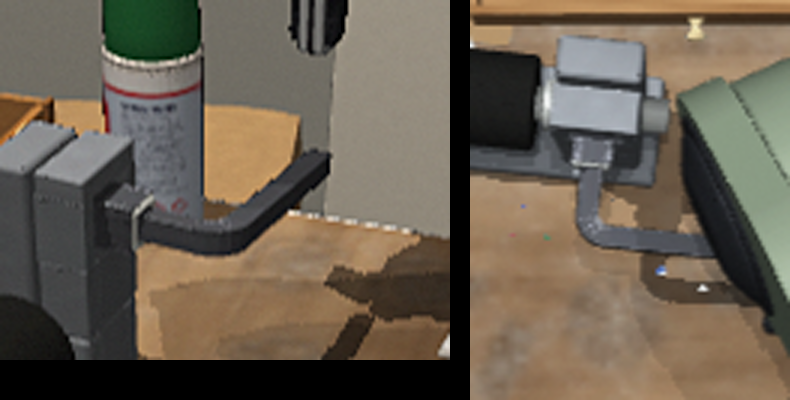

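Side view: the key is seated with the long arm level to the right, its end at crop (328,155) under the closed fingertips at (318,50). Top view: the short arm is in the head and the bend at (590,235). Lowering onto the arm's end.

```bash
python3 -m crank '{"travel":[[0.1,0,-1],[0.1,0,-2],[0.1,0,-3],[0.1,0,-3.5],[0.1,0,-3.5]],"turn":[[0,0,0],[0,0,0],[0,0,0],[0,0,0],[0,0,0]],"gripper":[1,1,1,1,1]}'
python3 -m crank '{"travel":[[0,0,-0.1],[0,0,-0.2],[0,0,-0.3],[0,0,-0.4],[0,0,-0.5]],"turn":[[0,0,0],[0,0,0],[0,0,0],[0,0,0],[0,0,0]],"gripper":[1,1,1,1,1]}'
python3 -m crank '{"travel":[[0,0,-0.1],[0,0,-0.2],[0,0,-0.3],[0,0,-0.4],[0,0,-0.5]],"turn":[[0,0,0],[0,0,0],[0,0,0],[0,0,0],[0,0,0]],"gripper":[1,1,1,1,1]}'
```

```text
clock: 18.55
position: [0.5063, 0.0501, 0.1189]
tool_rot: [-3.14, 0.0, 1.458]
force: [-0.2, -0.2, 0.8]
grip_width: -0.0002
finger_force: 0.0
clock: 19.05
position: [0.507, 0.05, 0.1149]
tool_rot: [3.141, -0.0, 1.458]
force: [0.4, -0.7, -0.3]
grip_width: -0.0004
finger_force: 0.0
clock: 19.55
position: [0.5069, 0.0501, 0.1098]
tool_rot: [-3.142, 0.0, 1.458]
force: [-0.1, -0.1, 0.0]
grip_width: 0.0001
finger_force: 0.0
```

```bash
python3 -m crank '{"travel":[[0,0,-0.1],[0,0,-0.2],[0,0,-0.3],[0,0,-0.4],[0,0,-0.5]],"turn":[[0,0,0],[0,0,0],[0,0,0],[0,0,0],[0,0,0]],"gripper":[1,1,1,1,1]}'
python3 -m crank '{"travel":[[0,0,-0.1],[0,0,-0.2],[0,0,-0.3],[0,0,-0.4],[0,0,-0.5]],"turn":[[0,0,0],[0,0,0],[0,0,0],[0,0,0],[0,0,0]],"gripper":[1,1,1,1,1]}'
python3 -m crank '{"travel":[[0,0,-0.1],[0,0,-0.2],[0,0,-0.3],[0,0,-0.4],[0,0,-0.5]],"turn":[[0,0,0],[0,0,0],[0,0,0],[0,0,0],[0,0,0]],"gripper":[1,1,1,1,1]}'
```

```text
clock: 20.05
position: [0.5069, 0.05, 0.1048]
tool_rot: [-3.142, 0.0, 1.458]
force: [0.1, -0.3, 0.1]
grip_width: 0.0
finger_force: 0.0
clock: 20.55
position: [0.5069, 0.05, 0.0998]
tool_rot: [-3.142, -0.0, 1.458]
force: [0.9, -0.7, -0.2]
grip_width: 0.0002
finger_force: 0.0
clock: 21.05
position: [0.5069, 0.0501, 0.0948]
tool_rot: [-3.142, -0.0, 1.458]
force: [0.3, 0.1, 0.9]
grip_width: -0.0001
finger_force: 0.0
```

```bash
python3 -m crank '{"travel":[[0,0,-0.1],[0,0,-0.2],[0,0,-0.3],[0,0,-0.4],[0,0,-0.5]],"turn":[[0,0,0],[0,0,0],[0,0,0],[0,0,0],[0,0,0]],"gripper":[1,1,1,1,1]}'
python3 -m crank '{"travel":[[0,0.03,-0.1],[0,0.05,-0.2],[0,0.07,-0.3],[0,0.1,-0.4],[0,0.1,-0.5]],"turn":[[0,0,0],[0,0,0],[0,0,0],[0,0,0],[0,0,0]],"gripper":[1,1,1,1,1]}'
```

```text
clock: 21.55
position: [0.5071, 0.0501, 0.0899]
tool_rot: [3.141, -0.0, 1.458]
force: [0.5, 0.4, 4.0]
grip_width: 0.0001
finger_force: 1.8
clock: 22.05
position: [0.507, 0.0509, 0.085]
tool_rot: [3.141, 0.0, 1.458]
force: [0.2, -1.6, 6.1]
grip_width: -0.0001
finger_force: 3.1
```

```bash
python3 -m crank '{"travel":[[0,0.03,-0.12],[0,0.05,-0.24],[0,0.07,-0.36],[0,0.1,-0.48],[0,0.1,-0.6]],"turn":[[0,0,0],[0,0,0],[0,0,0],[0,0,0],[0,0,0]],"gripper":[1,1,1,1,1]}'
python3 -m crank '{"travel":[[0,0.03,-0.12],[0,0.05,-0.24],[0,0.07,-0.36],[0,0.1,-0.48],[0,0.1,-0.6]],"turn":[[0,0,0],[0,0,0],[0,0,0],[0,0,0],[0,0,0]],"gripper":[1,1,1,1,1]}'
python3 -m crank '{"travel":[[0,0.03,-0.12],[0,0.05,-0.24],[0,0.07,-0.36],[0,0.1,-0.48],[0,0.1,-0.6]],"turn":[[0,0,0],[0,0,0],[0,0,0],[0,0,0],[0,0,0]],"gripper":[1,1,1,1,1]}'
python3 -m crank '{"travel":[[0,0.03,-0.12],[0,0.05,-0.24],[0,0.07,-0.36],[0,0.1,-0.48],[0,0.1,-0.6]],"turn":[[0,0,0],[0,0,0],[0,0,0],[0,0,0],[0,0,0]],"gripper":[1,1,1,1,1]}'
```

```text
clock: 22.55
position: [0.5071, 0.0518, 0.079]
tool_rot: [3.141, 0.0, 1.458]
force: [0.4, -1.3, 6.4]
grip_width: -0.0002
finger_force: 3.1
clock: 23.05
position: [0.5072, 0.053, 0.0731]
tool_rot: [3.141, -0.0, 1.458]
force: [1.2, -0.1, 6.0]
grip_width: -0.0
finger_force: 3.1
clock: 23.55
position: [0.5076, 0.0544, 0.0672]
tool_rot: [3.14, -0.001, 1.458]
force: [2.5, 2.5, 6.3]
grip_width: 0.0003
finger_force: 3.0
clock: 24.05
position: [0.5076, 0.0555, 0.0612]
tool_rot: [3.14, -0.001, 1.458]
force: [1.8, 0.5, 6.9]
grip_width: 0.0003
finger_force: 3.0
```

```bash
python3 -m crank '{"travel":[[0,0.03,-0.12],[0,0.06,-0.24],[0,0.09,-0.36],[0,0.12,-0.48],[0,0.15,-0.6]],"turn":[[0,0,0],[0,0,0],[0,0,0],[0,0,0],[0,0,0]],"gripper":[1,1,1,1,1]}'
python3 -m crank '{"travel":[[0,0.03,-0.1],[0,0.06,-0.2],[0,0.09,-0.3],[0,0.12,-0.4],[0,0.15,-0.5]],"turn":[[0,0,0],[0,0,0],[0,0,0],[0,0,0],[0,0,0]],"gripper":[1,1,1,1,1]}'
python3 -m crank '{"travel":[[0,0.03,-0.1],[0,0.06,-0.2],[0,0.09,-0.3],[0,0.1,-0.4],[0,0.1,-0.4]],"turn":[[0,0,0],[0,0,0],[0,0,0],[0,0,0],[0,0,0]],"gripper":[1,1,1,1,1]}'
```

```text
clock: 24.55
position: [0.5076, 0.057, 0.0552]
tool_rot: [3.14, -0.001, 1.458]
force: [1.2, 1.2, 8.3]
grip_width: 0.0003
finger_force: 3.0
clock: 25.05
position: [0.5075, 0.0584, 0.0502]
tool_rot: [3.14, -0.001, 1.458]
force: [1.4, 1.4, 7.3]
grip_width: -0.0004
finger_force: 3.0
clock: 25.55
position: [0.5076, 0.0594, 0.0462]
tool_rot: [3.14, -0.001, 1.458]
force: [0.6, 0.5, 9.6]
grip_width: 0.0
finger_force: 3.8
```

Force is starting to rise, so the stop is close.

```bash
python3 -m crank '{"travel":[[0,0.02,-0.08],[0,0.04,-0.16],[0,0.06,-0.24],[0,0.08,-0.3],[0,0.08,-0.3]],"turn":[[0,0,0],[0,0,0],[0,0,0],[0,0,0],[0,0,0]],"gripper":[1,1,1,1,1]}'
python3 -m crank '{"travel":[[0,0.02,-0.08],[0,0.04,-0.15],[0,0.05,-0.2],[0,0.05,-0.2],[0,0.05,-0.2]],"turn":[[0,0,0],[0,0,0],[0,0,0],[0,0,0],[0,0,0]],"gripper":[1,1,1,1,1]}'
```

```text
clock: 26.05
position: [0.5081, 0.0604, 0.0435]
tool_rot: [3.139, -0.001, 1.458]
force: [2.8, 0.6, 12.8]
grip_width: 0.0003
finger_force: 5.1
clock: 26.55
position: [0.5079, 0.0607, 0.0415]
tool_rot: [3.14, -0.001, 1.458]
force: [2.2, 0.2, 12.7]
grip_width: -0.0001
finger_force: 4.8
```

```bash
python3 -m crank '{"travel":[[0,0.02,-0.08],[0,0.04,-0.15],[0,0.05,-0.2],[0,0.05,-0.2],[0,0.05,-0.2]],"turn":[[0,0,0],[0,0,0],[0,0,0],[0,0,0],[0,0,0]],"gripper":[1,1,1,1,1]}'
python3 -m crank '{"travel":[[0,0,0],[0,0,0],[0,0,0],[0,0,0],[0,0,0]],"turn":[[0,0,0],[0,0,0],[0,0,0],[0,0,0],[0,0,0]],"gripper":[1,1,1,1,1]}'
```

```text
clock: 27.05
position: [0.5082, 0.0613, 0.0397]
tool_rot: [3.139, -0.001, 1.458]
force: [2.4, 0.5, 15.3]
grip_width: 0.0002
finger_force: 6.0
clock: 27.55
position: [0.5082, 0.0613, 0.0397]
tool_rot: [3.139, -0.001, 1.458]
force: [1.9, 1.1, 14.4]
grip_width: -0.0001
finger_force: 6.0
```

At 15 N the bolt no longer moves (needing only about 7 N before), so it is on the stop. Firming slightly and holding, then lifting off.

```bash
python3 -m crank '{"travel":[[0,0,-0.05],[0,0,-0.05],[0,0,-0.05],[0,0,-0.05],[0,0,-0.05]],"turn":[[0,0,0],[0,0,0],[0,0,0],[0,0,0],[0,0,0]],"gripper":[1,1,1,1,1]}'
python3 -m crank '{"travel":[[0,0,0],[0,0,0],[0,0,0],[0,0,0],[0,0,0]],"turn":[[0,0,0],[0,0,0],[0,0,0],[0,0,0],[0,0,0]],"gripper":[1,1,1,1,1]}'
python3 -m crank '{"travel":[[0,0,0],[0,0,0.3],[0,0,0.6],[0,0,1],[0,0,1.5]],"turn":[[0,0,0],[0,0,0],[0,0,0],[0,0,0],[0,0,0]],"gripper":[1,1,1,1,1]}'
python3 -m crank '{"travel":[[0,0,1],[0,0,3],[0,0,6],[0,0,9],[0,0,12]],"turn":[[0,0,0],[0,0,0],[0,0,0],[0,0,0],[0,0,0]],"gripper":[1,1,1,1,1]}'
python3 -m crank '{"travel":[[0,0,0],[0,0,0],[0,0,0],[0,0,0],[0,0,0]],"turn":[[0,0,0],[0,0,0],[0,0,0],[0,0,0],[0,0,0]],"gripper":[1,1,1,1,1]}'
python3 - <<'E'
from workcell import bot
import cv2,numpy as np
a=bot.grab_frame("side")["pixels"][:,:,::-1].copy();b=bot.grab_frame("top")["pixels"][:,:,::-1].copy()
c=np.zeros((400,790,3),np.uint8);c[:360,:450]=cv2.resize(a[165:285,225:375],None,fx=3,fy=3,interpolation=cv2.INTER_CUBIC);c[:,470:]=cv2.resize(b[170:295,260:360],None,fx=3.2,fy=3.2,interpolation=cv2.INTER_CUBIC);cv2.imwrite('pics/c7.png',c)
E
```

```text
clock: 28.05
position: [0.5082, 0.0613, 0.0392]
tool_rot: [3.139, -0.001, 1.458]
force: [1.7, 0.5, 14.7]
grip_width: 0.0
finger_force: 6.3
clock: 28.55
position: [0.5082, 0.0613, 0.0392]
tool_rot: [3.139, -0.001, 1.458]
force: [1.5, 0.0, 15.7]
grip_width: 0.0
finger_force: 6.3
clock: 29.05
position: [0.5067, 0.0611, 0.0535]
tool_rot: [-3.141, -0.0, 1.458]
force: [-0.3, -0.0, 0.7]
grip_width: -0.0002
finger_force: 0.0
clock: 29.55
position: [0.5066, 0.0611, 0.1753]
tool_rot: [3.141, -0.0, 1.458]
force: [-0.2, 0.6, -0.1]
grip_width: -0.0002
finger_force: 0.0
clock: 30.05
position: [0.5065, 0.0609, 0.1728]
tool_rot: [-3.14, 0.0, 1.458]
force: [0.6, 0.5, -0.0]
grip_width: 0.0001
finger_force: 0.0
```

View pics/c7.png

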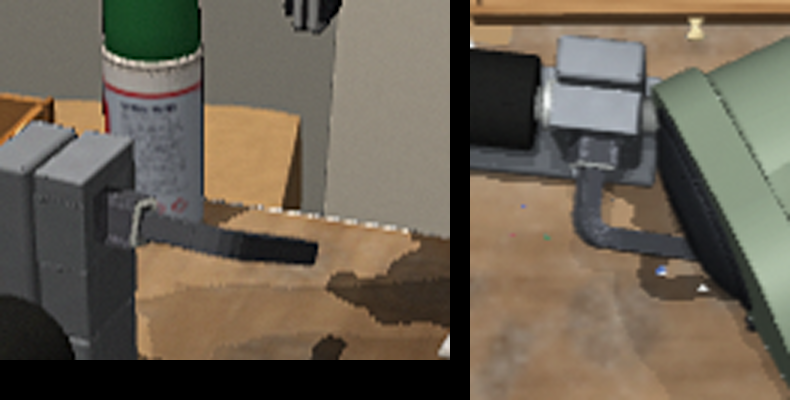

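The bolt head has turned (rim tilted at crop (142,220)), with the long arm angled down to (315,255). The key is still seated, the can is standing and the fingers are clear at (310,20). Handing in.

```bash
python3 -c "
from workcell import bot
print(bot.job_done())"
```

```text
the job is handed in; nothing more can be done
None
```

I drew out the key, flipped it and seated its short arm about 27 mm deep, then pushed the bolt down to its stop and held about 15 N there. I handed the job in at about 30 s with the robot clear; the hand-in gave no verdict. My first grasp closed on air, because the reported fingertip height was about 33 mm too low, so I corrected for that.

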